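# Rock a jammed charm die out of its holder

## Robot

A 7-joint arm with a two-finger parallel gripper is mounted at the origin on the work surface. World frame = base frame: x ahead of the robot, y to its left, z up, the work surface at z = 0. Lengths are in m, angles in rad, forces in N, time in s.
With the tool pointing down it reaches from about 0.425 to 0.925 m from the base axis. Payload 6.8 kg.
Tool frame: the origin (TCP) lies between the finger pads; the fingertips stand 14 mm ahead of it and the grasp point (between the pads) lies 5 mm behind it; z points along the fingers, y is the line along which they close (so a half turn about z gives the same grasp; the last joint's range is limited). The gripper opens to 85 mm and grips with 20 to 120 N. Pads are 22 mm wide; open, the fingers measure 114 mm over their backs; the gripper's body (76 mm by 85 mm) begins 54 mm behind the grasp point. The pads swing forward as they close: fully open they stand 13 mm farther back than shut.
Start: joints at [-1.387, 0.477, 0.022, 1.555, -0.011, 1.109, -0.083], TCP at [0.194, 0.646, 0.223] pointing down, gripper open.
Joint ranges: [-2.96, 2.96], [-0.34, 2.1], [-1.41, 1.46], [0.24, 2.44], [-1.37, 4.51], [0.17, 1.92], [-2.96, 2.96]. Speed limits (rad/s): [2.39, 2.39, 3.14, 3.14, 3.14, 3.14, 3.14].

## Interface

Orientations are given as a rotation vector (axis times angle).
In Python, from bench import r, eyes, ticket gives the robot as it stands. The module is installed in compiled form; this text tells all that it offers.
- The arm moves only by the tool arm_command, never from a script. Its argument "plan" is text: rows parted by semicolons, each of 4 numbers parted by spaces: the shift along the tool's x, y, z in m, then the turn about the tool's z in degrees. In form: tx ty tz yaw; .... A call has 1 to 20 rows; each row shifts and turns the commanded pose from where the row before left it, along the tool's axes as they then stand; what a row does not reach is not made up. A row lasts 1/8 s, in which the tool goes at most 62.5 mm and 10.7 degrees, less where a joint would pass 70% of its speed; a pose out of reach is approached as far as the arm can. A call is refused whole if a number of a shift passes 0.0625 or a number of a turn 10.7, either way. A call with a gripper value outside its range is refused whole. "hand" is the closure, from -1 (fully open) to 1 (shut), set as the call begins (left out, the last holds). The fingers move at their own pace and stop on an object; "grip_force" is the grip in N (left out, the last holds). Time passes only in rows, so rows that do not move let the fingers close. It gives the time, the measured TCP pose, the force, the opening and the grip force at its end, in the units of the state.
- r.get_obs(): the state, without advancing time (a new reading comes with each control period).
- eyes.grab_frame(name): name is "side" or "top" or "wrist"; returns (picture, depth): 400x640x3 uint8, red, green, blue; 400x640 float32, m along the optical axis (not along the pixel's ray), 0 where there is no reading.
- eyes.calibration(name): a dict with "fov_y" (degrees; the focal length in pixels is half the picture's height over the tangent of half this angle, whatever the lens; pixels are square), "cx", "cy" (the principal point, pixels), "k1" (the pictures are not rectified: a ray, as slopes to the right and down, at radius r is drawn at 1 + k1 r^2 times it, then the intrinsics apply), "origin" and "attitude" of the camera in the world; the wrist camera has in their place "tool_from_camera" (4x4, takes a point from camera to tool coordinates, whose origin is the TCP and whose axes are the flange's). Camera axes: x right, y up, looking along -z (the intrinsics and any distortion apply to the point x, -y, -z); pixel columns grow to the right and rows downward; lengths in m; the calibration is good to about 2 mm. A picture is of the moment at which its call begins: read the wrist's pose just before it. calibration takes no time and is no camera call.
- ticket.hand_in(): hands the job in; it is judged then, once.
The state is a dict: "clock": time; "joints": joint angles; "qvel": joint speeds; "tau": joint torques, N m; "tcp_pos": TCP position; "orientation": TCP orientation; "contact_force": force on the tool from outside, world axes, zero at the start; "moment": the same for the moment, N m; "grip_width": finger opening in m; "gripper_force": force on a finger pad.
Only numpy, scipy, OpenCV 4.12 (cv2) and the standard library are available. Lean on these libraries where they do the work, as an engineer would, in place of code of your own. Each camera call takes 0.05 s, during which the arm holds its last target. There are 200 camera calls.

## Task

Unlock the charm die by cranking the hand wheel anticlockwise (seen from above) one full turn until it reaches its stop. The die stays jammed between the spring cheeks of its holder: work it out by rocking it clearly to the left (towards the wheel), then to the right, and so on, easing it up a little at a time, because a straight pull lifts the loose holder off its dowels, which must not happen. Finish still holding the die in the gripper, upright and still, just clear above the holder, and leave the tub, tape dispenser and glue bottle where they are.

Things in the scene. Friction and masses are not known exactly. Their poses are not given: they have to be found in the camera images.
- base: Grey fixture plate, 130 x 300 x 10 mm (x, y, z), screwed to the bench. Origin: centre of its underside. Its x points away from the robot (turned up to 20 degrees either way), y to the left. It carries the die holder at y = -70 mm and the wheel's axis at y = +80 mm (both x = 0). A grey lock box, 44 mm wide in x, top 46 mm above the bench, runs under the wheel from y = -28 to +110 mm.
- holder (a joint): How far the steel holder has risen off its dowels, m: 0 = down on the base, where it must stay (under 4 mm). It is only held down by its own weight (1.8 kg, about 18 N); it cannot shift sideways.
- holder_top (a point): Centre of the steel holder, 72 (x) x 68 (y) mm in the base's axes, at the level of its top edges, 36 mm above the bench. Side walls at +-26 to 36 mm in x. Ends open in y but for low stops 3 mm from the die's foot (tops 30 mm above the bench). Its floor is a 12 mm wide rib under the die's middle, so the die can lean 0.15 rad left or right (about the base's x axis, its top moving in y).
- cheeks (a point): Midpoint between two brass spring cheeks in the holder (28 mm long in y, 24 to 34 mm above the bench), the point about which the die rocks. They squeeze the foot front and back, about 20 N each; a straight pull on the die lifts the holder first. While the die swings to and fro by 0.1 rad or more, rising 1 to 1.5 mm per swing hardly drags the holder. It is free after rising 12 mm.
- die: Charm die, 0.35 kg: dark steel foot 24 (x) x 52 (y) x 12 (z) mm, an aluminium bar handle 20 (x) x 30 (y) mm upright on its centre, 80 mm high in all. Origin: centre of the underside, 22 mm above the bench when seated; z up, y along the base's y. Best gripped from above across the 30 mm (y). A lock tongue reaches 8 mm over the foot's left ledge; it draws back 2.6 mm per radian of the wheel.
- die_top (a point): Centre of the top of the die's handle, 80 mm above its origin.
- wheel (a joint): Angle of the horizontal aluminium hand wheel (108 mm across, top 58 mm above the bench), rad; grows anticlockwise seen from above. Starts between 0 and 0.5 (locked); stop at 6.9. Turns easily (0.06 N m) and stays where left.
- hub (a point): Centre of the wheel, on its vertical axis, 58 mm above the bench.
- crank_top (a point): Centre of the top of the black upright crank handle on the wheel: a cylinder 20 mm across and 42 mm high (58 to 100 mm above the bench), that spins freely about its own axis; its axis is 40 mm from the wheel's axis. At wheel angle 0 it lies on the base's -x side of the hub.
- tub: Bystander: open white plastic tub, 100 x 140 x 45 mm, origin at the centre of its underside. Leave it alone.
- dispenser: Bystander: blue tape dispenser, 50 x 85 x 74 mm, origin at the centre of its underside. Leave it alone.
- glue: Bystander: white bottle with a red cap, 40 mm across, 85 mm high, origin at the centre of its underside. Leave it alone.
Things that resemble listed ones, but are neither listed nor needed, are in the scene too. Of the things like the die, leave any that is blue, green or orange; of the rest the larger one is meant.

How it is judged:
By the outcome, as a careful person would: the job done as asked, in the order asked, and still so for the second after the job is handed in, while the arm keeps its last pose, push and grip.
It also fails if it takes over 67 s, if anything falls off the work surface, if the arm or the gripper's body presses on something with over 40 N, if the wrist force passes 120 N, or if a joint passes its speed limit or range.

## Working session

There is one attempt and no reset: what is moved stays moved. The work goes in short steps, Python scripts to look and compute and a tool call to move; the robot and the scene stay as the last step left them, time stands still between calls to the robot, and variables do not carry over. Pictures are saved under pics/ and viewed, at most 10 in all, crops included, and the job is handed in when it is done.

Besides the shell and the picture viewer there is one more tool, called after ">>>" as name(argument=value, ...) on one line, values as JSON. arm_command: Moves the arm, as the interface text tells. Its arguments: {"type":"object","properties":{"plan":{"type":"string"},"hand":{"type":"number"},"grip_force":{"type":"number"}},"required":["plan"]}

```bash
mkdir -p pics
cat > h.py <<'E'
import numpy as np, cv2
from scipy.spatial.transform import Rotation as R
from bench import r, eyes, ticket
def cam(n):
    c=eyes.calibration(n); f=200/np.tan(np.radians(c["fov_y"])/2)
    if "origin" in c:
        a=np.array(c["attitude"],float)
        M=a if a.shape==(3,3) else R.from_rotvec(a).as_matrix()
        o=np.array(c["origin"])
    else:
        s=r.get_obs(); T=np.array(c["tool_from_camera"]); Rt=R.from_rotvec(s["orientation"]).as_matrix()
        M=Rt@T[:3,:3]; o=Rt@T[:3,3]+s["tcp_pos"]
    return c,f,M,o
def rays(n,uv,C=None):
    c,f,M,o=C or cam(n); uv=np.atleast_2d(uv).astype(float)
    d=(uv-[c["cx"],c["cy"]])/f; s=d.copy()
    for _ in range(10): s=d/(1+c["k1"]*(s**2).sum(1,keepdims=True))
    return o,np.c_[s[:,0],-s[:,1],-np.ones(len(s))]@M.T
def atz(n,uv,z,C=None):
    o,d=rays(n,uv,C); return o+d*((z-o[2])/d[:,2])[:,None]
def cloud(n,dep,C=None):
    v,u=np.mgrid[:400,:640]; o,d=rays(n,np.c_[u.ravel(),v.ravel()],C)
    return (o+d*dep.ravel()[:,None]).reshape(400,640,3)
def proj(n,P,C=None):
    c,f,M,o=C or cam(n); p=(np.atleast_2d(P)-o)@M
    s=np.c_[p[:,0],-p[:,1]]/-p[:,2:3]; s=s*(1+c["k1"]*(s**2).sum(1,keepdims=True))
    return s*f+[c["cx"],c["cy"]]
E
python3 - <<'E'
from h import *
print(r.get_obs())
for n in("top","side","wrist"):
    c=eyes.calibration(n);print(n,c)
    p,d=eyes.grab_frame(n);np.savez(f"{n}0.npz",p=p,d=d);cv2.imwrite(f"pics/{n}0.png",p[:,:,::-1])
E
```

```text
{'clock': 0.0, 'joints': array([-1.38707912,  0.47782085,  0.02230247,  1.55645103, -0.01151004,
        1.10928404, -0.08311088]), 'qvel': array([ 1.04020699e-03,  1.68633338e-03,  2.22032644e-05, -7.38569563e-04,
       -7.41802846e-04,  1.17866468e-03, -2.29786641e-04]), 'tau': array([-5.41253048e-04, -5.96482551e+01,  1.60776168e+00, -2.81193852e+01,
        1.24386980e-02,  9.59388010e-03, -1.26535215e-05]), 'tcp_pos': array([0.19400878, 0.64588668, 0.22231126]), 'orientation': array([-4.56676568e-01, -3.10806366e+00,  2.87321203e-03]), 'contact_force': array([ 0.05488277, -0.44552178,  0.93543834]), 'moment': array([ 0.00606603, -0.04038928,  0.01525304]), 'gripper_force': 0.0, 'grip_width': 0.08524887331334569}
top {'fov_y': 43.64293764598694, 'cx': 314.68452622811384, 'cy': 197.8375958545409, 'k1': -0.06272825164635437, 'origin': array([ 0.41805427, -0.01222643,  1.14411267]), 'attitude': array([ 0.1029032 , -0.11249862, -1.55124767])}
side {'fov_y': 57.568744074030924, 'cx': 321.7126938426768, 'cy': 197.77357258264777, 'k1': -0.04567661876359221, 'origin': array([0.50923803, 0.40222841, 0.57288573]), 'attitude': array([ 0.06975848, -1.03075874, -2.85992735])}
wrist {'fov_y': 64.29224422063773, 'cx': 320.9803282904835, 'cy': 198.22200661383633, 'k1': -0.036801898244650584, 'tool_from_camera': array([[ 7.57912412e-04,  9.57329441e-01,  2.88997868e-01,
         7.32169876e-02],
       [ 9.99999711e-01, -7.07184531e-04, -2.79945390e-04,
        -7.94890702e-04],
       [-6.36251421e-05,  2.88997996e-01, -9.57329700e-01,
        -1.50875101e-01],
       [ 0.00000000e+00,  0.00000000e+00,  0.00000000e+00,
         1.00000000e+00]])}
```

View pics/top0.png

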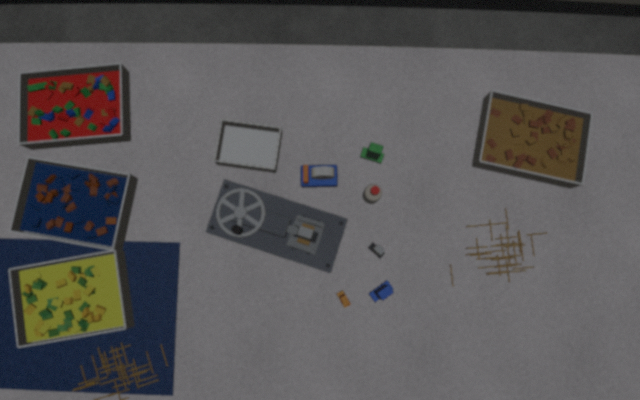

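View pics/side0.png

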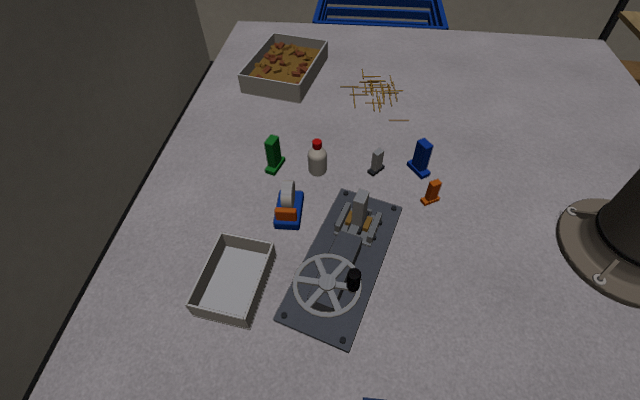

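The top view shows the plate, with the wheel at about (241,211), its crank at (238,229) and the die at (306,232). The small grey decoy is at (377,250). The side view agrees: die (360,205), wheel (327,284), crank (354,279). The next step is measuring with depth.

```bash
python3 - <<'E'
from h import *
for n,dr in(("top",(300,216)),("side",(360,200))):
    z=np.load(n+"0.npz");P=cloud(n,z["d"]);ok=z["d"]>0
    tab=P[300:330,400:460] if n=="top" else P[300:340,420:500]
    print(n,"table z",np.median(tab[...,2]))
    reg=ok&(P[...,0]>.3)&(P[...,0]<.8)&(P[...,1]>-.12)&(P[...,1]<.3)
    if n=="top": m=reg; m[:178]=0;m[272:]=0;m[:,:205]=0;m[:,350:]=0
    else: m=reg; m[:188]=0; m[350:]=0;m[:,275:]&=True;m[:,:275]=0;m[:,404:]=0
    Q=P[m];
    pl=(abs(Q[:,2]-.010)<.004)
    if pl.sum()>50:
        rect=cv2.minAreaRect(Q[pl][:,:2].astype(np.float32)*1000);print("plate",rect,pl.sum())
    hi=m&(P[...,2]>.092)&(P[...,2]<.108)
    k,l,st,ce=cv2.connectedComponentsWithStats(hi.astype(np.uint8))
    for i in range(1,k):
        if st[i,4]>8: A=P[l==i];print("hi",ce[i],st[i,4],A.mean(0),A.min(0),A.max(0))
    w=m&(abs(P[...,2]-.058)<.005); W=P[w]
    hb=cv2.minEnclosingCircle(W[:,:2].astype(np.float32)*1000); print("z58",hb,len(W))
    # colour ring circle: plain pixel positions on plane .058
E
python3 - <<'E'
import cv2
a=cv2.imread("pics/top0.png")[170:280,200:355];cv2.imwrite("pics/t0c.png",cv2.resize(a,None,fx=5,fy=5,interpolation=cv2.INTER_CUBIC))
E
```

```text
top table z 0.001413898109668299
plate ((514.0858154296875, 67.38871002197266), (213.18478393554688, 330.0886535644531), 0.8924466967582703) 4066
hi [235.43835616 228.64383562] 73 [0.49450723 0.14730082 0.1006317 ] [0.48531897 0.13808163 0.09288445] [0.50456271 0.15662141 0.1050711 ]
hi [304.83453237 231.61151079] 139 [0.49070234 0.00194714 0.10279707] [ 0.47797818 -0.01300907  0.09297164] [0.50430639 0.01821366 0.10699014]
z58 ((538.1461791992188, 86.1876449584961), 112.64097595214844) 961
side table z 0.0004197035207650912
plate ((548.85791015625, 58.29974365234375), (300.9595031738281, 208.6512908935547), 73.22478485107422) 6123
hi [360.58653846 197.32692308] 208 [0.49148518 0.00588939 0.10091251] [ 0.4789458  -0.01396599  0.09214321] [0.50401241 0.01910409 0.10497317]
hi [353.84516129 274.35483871] 155 [0.4948673  0.15002485 0.09930947] [0.48566973 0.13913035 0.09222806] [0.50478182 0.15841185 0.10223769]
z58 ((566.8934326171875, 76.48350524902344), 130.49447631835938) 2038
```

View pics/t0c.png

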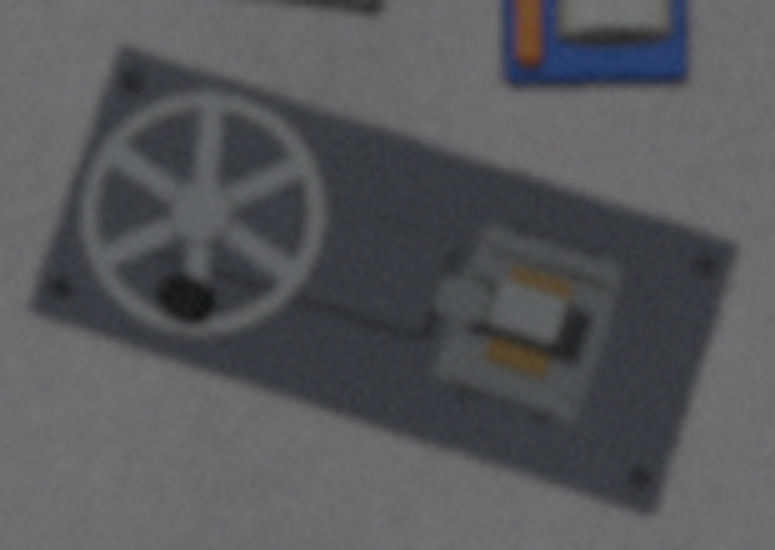

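The crop shows the plate corners at crop (122,47), (737,245), (655,513) and (33,310), the wheel centre at about (203,213) and the crank at (187,297). The crank is not clearly on a spoke line in this view because it stands tall and shows parallax.

Run:
```python
from h import *
g=lambda q:(np.array(q,float)+.5)/5-.5+[200,170]
K=atz("top",g([(122,47),(737,245),(655,513),(33,310)]),.010);print(K.round(4))
e=[np.linalg.norm(K[i]-K[(i+1)%4]) for i in range(4)];print(np.round(e,4))
y=(K[0]-K[1])+(K[3]-K[2]);th=np.arctan2(-y[0],y[1]);B=K.mean(0)[:2];print("centre",B,"yaw",th,np.degrees(th))
Rm=np.array([[np.cos(th),-np.sin(th)],[np.sin(th),np.cos(th)]])
hub=B+Rm@[0,.08];die=B+Rm@[0,-.07];print("pred hub",hub,"die",die)
for q in [(203,90),(203,336),(80,213),(326,213),(203,213)]:print("rim",atz("top",g(q),.058).round(4))
for n,c in(("top",(235.4,228.6)),("side",(353.8,270.5))):
    C=atz(n,c,.1)[0,:2];v=Rm.T@(C-hub);print(n,"crank",C,np.linalg.norm(v),"angle",np.arctan2(v[1],v[0])+(-np.pi if v[1]>0 else np.pi))
print("die top",atz("top",(304.83,231.6),.102).round(4))
M=R.from_rotvec(r.get_obs()["orientation"]).as_matrix();print(M.round(3))
```

```text
[[ 0.6152  0.1919  0.01  ]
 [ 0.5285 -0.0924  0.01  ]
 [ 0.4068 -0.0565  0.01  ]
 [ 0.4932  0.2276  0.01  ]]
[0.2972 0.1269 0.2969 0.1271]
centre [0.51090802 0.06767042] yaw -0.2957428372051209 -16.944816393078007
pred hub [0.53422406 0.14419729] die [0.49050648 0.0007094 ]
rim [[0.5883 0.1467 0.058 ]]
rim [[0.4801 0.1428 0.058 ]]
rim [[0.5329 0.1987 0.058 ]]
rim [[0.5348 0.0909 0.058 ]]
rim [[0.5338 0.1447 0.058 ]]
top crank [0.49464106 0.14748241] 0.039719085727107195 angle 0.21293945074584286
side crank [0.49529445 0.14422233] 0.03892961797123593 angle 0.29509963204686107
die top [[0.4908 0.002  0.102 ]]
[[-0.958  0.288 -0.   ]
 [ 0.288  0.958 -0.001]
 [-0.    -0.001 -1.   ]]
```

Both cameras agree on the layout:
- **Hub:** (0.534, 0.1445)
- **Crank:** (0.495, 0.1465), angle about 0.23–0.28
- **Die:** (0.4907, 0.001)
- **Yaw:** -16.9°. The tool's y axis already lies along the base's y, and its x along the base's -x.

I'm moving over the crank.

>>> arm_command(plan="-0.016 -0.014 0 0;-0.031 -0.028 0 0;-0.031 -0.028 0 0;-0.031 -0.028 0 0;-0.031 -0.028 0 0;-0.031 -0.028 0 0;-0.031 -0.028 0 0;-0.031 -0.028 0 0;-0.031 -0.028 0 0;-0.031 -0.028 0 0;-0.031 -0.028 0 0;-0.031 -0.028 0 0;-0.031 -0.028 0 0;-0.031 -0.028 0 0;-0.014 -0.014 0 0;0 0 0 0;0 0 0 0", hand=-0.2)

```text
clock: 2.28
tcp_pos: [0.4953, 0.1469, 0.2232]
orientation: [-0.456, -3.108, -0.001]
contact_force: [0.5, -0.1, 0.3]
grip_width: 0.0515
gripper_force: 0.0
```

Run:
```python
from h import *
C=cam("wrist");p,d=eyes.grab_frame("wrist");P=cloud("wrist",d,C)
q=proj("wrist",[[.495,.1468,.1],[.534,.1445,.058],[.4908,.001,.102]],C);print(q)
for uv in q.astype(int)[:,::1]: print(uv, P[uv[1],uv[0]] if 0<=uv[1]<400 and 0<=uv[0]<640 else None)
hi=((P[...,2]>.092)&(P[...,2]<.108)&(d>0)).astype(np.uint8)
k,l,st,ce=cv2.connectedComponentsWithStats(hi)
for i in range(1,k):
    if st[i,4]>60: A=P[l==i];print("hi",ce[i],st[i],np.median(A,0),cv2.minAreaRect(A[:,:2].astype(np.float32)*1000))
cv2.imwrite("pics/w1.png",p[:,:,::-1])
```

```text
[[321.57230537 187.80341278]
 [329.99680981 212.49915913]
 [169.56217481 227.84344475]]
[321 187] [0.49420806 0.1465048  0.09975083]
[329 212] [0.53169081 0.14397036 0.06231178]
[169 227] [0.48989735 0.00079939 0.10192308]
hi [321.82188295 186.97964377] [311 176  22  23 393] [0.49442666 0.14722352 0.10003068] ((495.2022705078125, 146.97215270996094), (18.645204544067383, 19.419795989990234), 65.87001037597656)
hi [172.83178808 226.45562914] [155 215  37  23 755] [0.49058011 0.00423932 0.10168247] ((491.462890625, 2.144756317138672), (30.27763557434082, 19.29650115966797), 72.79182434082031)
```

View pics/w1.png

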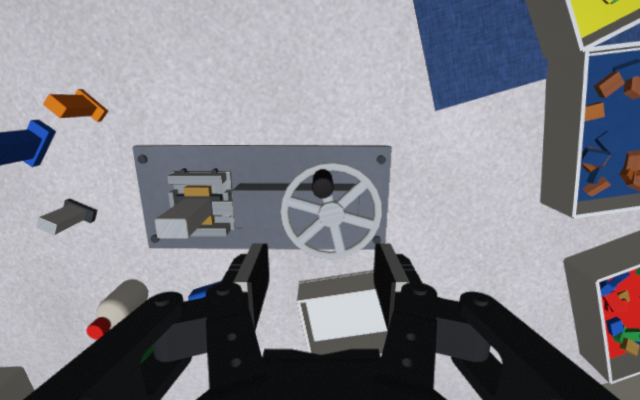

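The wrist view shows the crank handle at (322,186), the hub at (331,212) and the die top at (173,226), all matching the estimates. I'm descending onto the crank and gripping it.

>>> arm_command(plan="0 0 0.02 0;0 0 0.03 0;0 0 0.03 0;0 0 0.03 0;0 0 0.02 0;0 0 0.01 0;0 0 0 0")

```text
clock: 3.2
tcp_pos: [0.4956, 0.147, 0.083]
orientation: [-0.455, -3.108, 0.0]
contact_force: [1.2, 1.0, 0.4]
grip_width: 0.0513
gripper_force: 0.0
```

>>> arm_command(plan="0 0 0 0;0 0 0 0;0 0 0 0;0 0 0 0;0 0 0 0", hand=1, grip_force=20)

```text
clock: 3.82
tcp_pos: [0.4969, 0.1469, 0.0842]
orientation: [0.457, 3.107, 0.002]
contact_force: [-1.0, 0.1, 5.3]
grip_width: 0.0187
gripper_force: 19.6
```

Run:
```python
import numpy as np
a=np.radians(13+np.arange(0,401,10.));x=40*np.cos(a);y=-40*np.sin(a)
print(";".join(f"{u/1000:.4f} {v/1000:.4f} 0 0" for u,v in zip(np.diff(x),np.diff(y))))
```

```text
-0.0022 -0.0066 0 0;-0.0033 -0.0062 0 0;-0.0043 -0.0055 0 0;-0.0052 -0.0047 0 0;-0.0059 -0.0037 0 0;-0.0065 -0.0026 0 0;-0.0068 -0.0014 0 0;-0.0070 -0.0002 0 0;-0.0069 0.0010 0 0;-0.0066 0.0022 0 0;-0.0062 0.0033 0 0;-0.0055 0.0043 0 0;-0.0047 0.0052 0 0;-0.0037 0.0059 0 0;-0.0026 0.0065 0 0;-0.0014 0.0068 0 0;-0.0002 0.0070 0 0;0.0010 0.0069 0 0;0.0022 0.0066 0 0;0.0033 0.0062 0 0;0.0043 0.0055 0 0;0.0052 0.0047 0 0;0.0059 0.0037 0 0;0.0065 0.0026 0 0;0.0068 0.0014 0 0;0.0070 0.0002 0 0;0.0069 -0.0010 0 0;0.0066 -0.0022 0 0;0.0062 -0.0033 0 0;0.0055 -0.0043 0 0;0.0047 -0.0052 0 0;0.0037 -0.0059 0 0;0.0026 -0.0065 0 0;0.0014 -0.0068 0 0;0.0002 -0.0070 0 0;-0.0010 -0.0069 0 0;-0.0022 -0.0066 0 0;-0.0033 -0.0062 0 0;-0.0043 -0.0055 0 0;-0.0052 -0.0047 0 0
```

>>> arm_command(plan="-0.0022 -0.0066 0 0;-0.0033 -0.0062 0 0;-0.0043 -0.0055 0 0;-0.0052 -0.0047 0 0;-0.0059 -0.0037 0 0;-0.0065 -0.0026 0 0;-0.0068 -0.0014 0 0;-0.0070 -0.0002 0 0;-0.0069 0.0010 0 0")

```text
clock: 4.95
tcp_pos: [0.5343, 0.1054, 0.0842]
orientation: [0.456, 3.108, 0.003]
contact_force: [-1.3, 3.6, 7.0]
grip_width: 0.0186
gripper_force: 19.8
```

>>> arm_command(plan="-0.0066 0.0022 0 0;-0.0062 0.0033 0 0;-0.0055 0.0043 0 0;-0.0047 0.0052 0 0;-0.0037 0.0059 0 0;-0.0026 0.0065 0 0;-0.0014 0.0068 0 0;-0.0002 0.0070 0 0;0.0010 0.0069 0 0;0.0022 0.0066 0 0;0.0033 0.0062 0 0;0.0043 0.0055 0 0;0.0052 0.0047 0 0;0.0059 0.0037 0 0;0.0065 0.0026 0 0;0.0068 0.0014 0 0;0.0070 0.0002 0 0;0.0069 -0.0010 0 0")

```text
clock: 7.2
tcp_pos: [0.5398, 0.1854, 0.0842]
orientation: [0.455, 3.106, 0.004]
contact_force: [1.9, 0.8, 6.6]
grip_width: 0.0188
gripper_force: 19.7
```

>>> arm_command(plan="0.0066 -0.0022 0 0;0.0062 -0.0033 0 0;0.0055 -0.0043 0 0;0.0047 -0.0052 0 0;0.0037 -0.0059 0 0;0.0026 -0.0065 0 0;0.0014 -0.0068 0 0;0.0002 -0.0070 0 0;-0.0010 -0.0069 0 0;-0.0022 -0.0066 0 0")

```text
clock: 8.45
tcp_pos: [0.497, 0.1409, 0.0842]
orientation: [0.455, 3.107, 0.004]
contact_force: [0.3, 0.9, 7.1]
grip_width: 0.0185
gripper_force: 19.8
```

>>> arm_command(plan="-0.0033 -0.0062 0 0;-0.0022 -0.0028 0 0;0 0 0 0;0 0 0 0")

```text
clock: 8.95
tcp_pos: [0.499, 0.1325, 0.0842]
orientation: [0.453, 3.109, 0.006]
contact_force: [-3.4, 7.1, 9.4]
grip_width: 0.0187
gripper_force: 20.0
```

>>> arm_command(plan="-0.0016 -0.0025 0 0;0 0 0 0;0 0 0 0")

```text
clock: 9.32
tcp_pos: [0.4991, 0.1322, 0.0841]
orientation: [-0.45, -3.108, -0.009]
contact_force: [-3.7, 14.1, 9.4]
grip_width: 0.0186
gripper_force: 20.2
```

The wheel is at its stop: the tangential force rose and the angle reads about 6.9. I'm releasing the crank, lifting and moving over the die.

>>> arm_command(plan="0 0 0 0;0 0 0 0;0 0 -0.004 0;0 0 -0.02 0;0 0 -0.03 0;-0.006 -0.025 0 0;-0.012 -0.05 0 0;-0.012 -0.05 0 0;0 0 0 0;0 0 0 0", hand=-0.2)

```text
clock: 10.58
tcp_pos: [0.4925, -0.0017, 0.1373]
orientation: [-0.458, -3.108, -0.001]
contact_force: [-0.3, 0.8, 0.8]
grip_width: 0.0512
gripper_force: 0.0
```

Run:
```python
from h import *
C=cam("top");s=r.get_obs();p,d=eyes.grab_frame("side");Cs=cam("side");P=cloud("side",d,Cs)
cv2.imwrite("pics/s2.png",p[150:330,240:440][:,:,::-1].repeat(3,0).repeat(3,1))
M=R.from_rotvec(s["orientation"]).as_matrix();print(M.round(3))
for n in("top","side"):
    p,d=eyes.grab_frame(n);P=cloud(n,d)
    m=(abs(P[...,0]-.495)<.05)&(P[...,1]>.1)&(P[...,1]<.17)&(P[...,2]>.092)&(P[...,2]<.108)
    print(n,m.sum(),P[m].mean(0) if m.any() else 0)
t=np.array([.491,.0017,.082])-s["tcp_pos"];print("tool shift",M.T@t,s["tcp_pos"])
```

```text
[[-0.958  0.288 -0.   ]
 [ 0.288  0.958  0.   ]
 [ 0.     0.    -1.   ]]
top 72 [0.49666851 0.13249264 0.10076462]
side 150 [0.49691572 0.13536153 0.09923623]
tool shift [0.0024458  0.00277756 0.0553484 ] [ 0.49254535 -0.00168448  0.13734708]
```

View pics/s2.png

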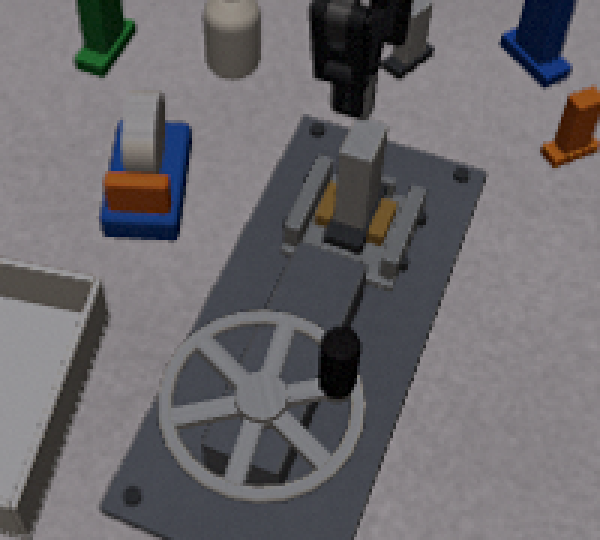

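The side crop shows the crank at its stop, at crop (340,360). The lock tongue no longer covers the foot at (345,237). I'm descending onto the die and gripping it across y.

>>> arm_command(plan="0.0024 0.0028 0.01 0;0 0 0.02 0;0 0 0.02 0;0 0 0.005 0;0 0 0 0;0 0 0 0")

```text
clock: 11.48
tcp_pos: [0.4916, 0.0017, 0.0829]
orientation: [0.456, 3.107, 0.001]
contact_force: [-0.3, -0.2, -0.5]
grip_width: 0.051
gripper_force: 0.0
```

>>> arm_command(plan="0 0 0 0;0 0 0 0;0 0 0 0;0 0 0 0", hand=1, grip_force=40)

```text
clock: 11.98
tcp_pos: [0.4917, 0.0018, 0.083]
orientation: [0.457, 3.107, 0.001]
contact_force: [-1.9, -0.2, 5.2]
grip_width: 0.0289
gripper_force: 39.6
```

>>> arm_command(plan="0 0.003 0 0;0 0.003 0 0;0 0.002 0 0;0 0 0 0;0 0 0 0")

```text
clock: 12.6
tcp_pos: [0.4923, 0.0037, 0.0831]
orientation: [-0.463, -3.106, 0.008]
contact_force: [-4.7, -13.1, 14.2]
grip_width: 0.0286
gripper_force: 40.6
```

```bash
cat > look.py <<'E'
from h import *
import sys
s=r.get_obs();th=-.2957;Rm=np.array([[np.cos(th),-np.sin(th)],[np.sin(th),np.cos(th)]]);O=np.array([.491,.0015])
print("tcp base-y mm",((s["tcp_pos"][:2]-O)@Rm*1000).round(1),s["contact_force"].round(1),s["moment"].round(2),R.from_rotvec(s["orientation"]).as_matrix()[:,2].round(3))
p,d=eyes.grab_frame("side");P=cloud("side",d);q=np.concatenate([(P[...,:2]-O)@Rm,P[...,2:]],2)*1000
def comp(m):
    k,l,st,ce=cv2.connectedComponentsWithStats(m.astype(np.uint8));i=1+np.argmax(st[1:,4]);return l==i
# left face of handle: base y about +15, z 45..65
for lo,hi in((38,46),(46,54),(54,62),(62,70)):
    m=(abs(q[...,0])<9)&(abs(q[...,1]-15)<14)&(q[...,2]>lo)&(q[...,2]<hi)
    print(lo,m.sum(),np.median(q[m],0).round(1) if m.any() else "")
# holder wall tops
m=(abs(abs(q[...,0])-31)<4)&(abs(q[...,1])<30)&(q[...,2]>30)&(q[...,2]<48);print("holder",m.sum(),np.median(q[m],0).round(2))
if len(sys.argv)>1: cv2.imwrite(f"pics/{sys.argv[1]}.png",cv2.resize(p[160:260,300:430][:,:,::-1],None,fx=6,fy=6,interpolation=cv2.INTER_CUBIC))
E
python3 look.py r1
```

```text
tcp base-y mm [0.7 2.5] [ -4.7 -13.1  14.2] [-3.87  1.39  0.07] [-0.002 -0.005 -1.   ]
38 25 [-0.7 16.  41.3]
46 28 [-0.3 15.9 49.5]
54 26 [ 0.2 16.  58.2]
62 27 [ 0.8 16.4 65.6]
holder 233 [-27.11   2.    36.46]
```

View pics/r1.png

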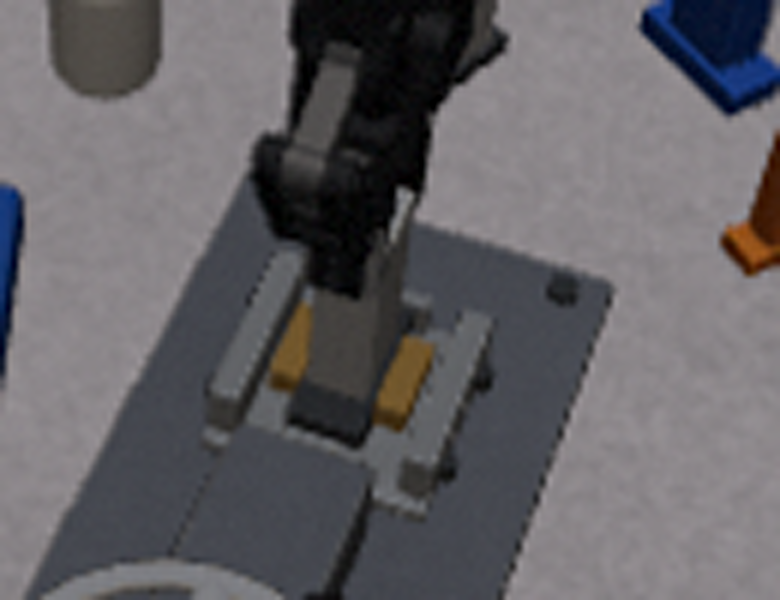

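The die leans only slightly so far: 2.5 mm of the 8 mm commanded. The grip resists the tilt and I'm also pressing down. I'm reducing the grip, easing the down-push and commanding further.

>>> arm_command(plan="0 0 -0.001 0;0 0 0 0;0 0.003 0 0;0 0.003 0 0;0 0 0 0;0 0 0 0", grip_force=20)

```text
clock: 13.4
tcp_pos: [0.4941, 0.0092, 0.0841]
orientation: [-0.463, -3.106, 0.008]
contact_force: [-5.1, -14.0, 14.5]
grip_width: 0.0291
gripper_force: 42.1
```

```bash
python3 look.py
```

```text
tcp base-y mm [0.8 8.3] [ -5.1 -14.   14.5] [-4.02  1.39  0.01] [-0.002 -0.005 -1.   ]
38 22 [-0.3 17.5 42.4]
46 23 [ 0.6 18.2 49.2]
54 25 [-0.3 18.8 57.8]
62 28 [ 0.4 19.5 66.5]
holder 224 [-27.5    2.63  36.47]
```

The die now leans about 0.11 rad left. I'm swinging right and easing up.

>>> arm_command(plan="0 -0.004 -0.0002 0;0 -0.004 -0.0002 0;0 -0.004 -0.0002 0;0 -0.004 -0.0002 0;0 -0.004 -0.0002 0;0 -0.004 -0.0002 0;0 -0.004 -0.0002 0;0 0 0 0")

```text
clock: 14.45
tcp_pos: [0.4903, -0.0072, 0.0866]
orientation: [0.451, 3.104, 0.01]
contact_force: [1.1, 11.7, 12.9]
grip_width: 0.0287
gripper_force: 36.3
```

```bash
cat >> look.py <<'E'
for a,b in((14,20),(20,27),(-24,-17)):
    m=(abs(q[...,0])<10)&(q[...,1]>a)&(q[...,1]<b)&(q[...,2]>26)&(q[...,2]<56); m&=~((abs(q[...,1]-16)<3)&(q[...,2]>40))
    print("foot",a,m.sum(),np.median(q[m],0).round(1) if m.any() else "")
E
python3 look.py
```

```text
tcp base-y mm [ 1.8 -8.5] [ 1.1 11.7 12.9] [ 3.38 -0.29  0.02] [ 0.006  0.006 -1.   ]
38 42 [ 0.1 13.8 40.1]
46 31 [-0.7 12.1 49.9]
54 30 [ 0.3 10.9 57.2]
62 33 [-0.7 10.2 65.6]
holder 231 [-27.32   2.69  36.5 ]
foot 14 26 [-0.4 16.8 36.9]
foot 20 65 [ 0.6 24.9 35.8]
foot -24 2 [ -9.1 -20.7  31.2]
```

>>> arm_command(plan="0 0.004 -0.0003 0;0 0.004 -0.0003 0;0 0.004 -0.0003 0;0 0.004 -0.0003 0;0 0.004 -0.0003 0;0 0.004 -0.0003 0;0 0.004 -0.0002 0;0 0 0 0")

```text
clock: 15.5
tcp_pos: [0.4951, 0.0108, 0.0879]
orientation: [0.461, 3.107, -0.006]
contact_force: [-4.1, -10.2, 17.3]
grip_width: 0.0289
gripper_force: 32.7
```

```bash
python3 look.py
```

```text
tcp base-y mm [ 1.2 10.1] [ -4.1 -10.2  17.3] [-3.08  1.12 -0.04] [ 0.    -0.004 -1.   ]
38 20 [-0.5 18.  42.3]
46 25 [-1.3 19.  50.2]
54 21 [-1.1 20.  58.9]
62 24 [-0.1 20.8 66.1]
holder 223 [-27.51   1.8   36.45]
foot 14 54 [-0.9 18.  35.2]
foot 20 39 [ 0.5 24.3 32.4]
foot -24 5 [ -8.4 -21.5  37.2]
```

>>> arm_command(plan="0 -0.004 -0.0003 0;0 -0.004 -0.0003 0;0 -0.004 -0.0003 0;0 -0.004 -0.0003 0;0 -0.004 -0.0003 0;0 -0.004 -0.0003 0;0 -0.004 -0.0002 0;0 0 0 0")

```text
clock: 16.55
tcp_pos: [0.4898, -0.0106, 0.091]
orientation: [0.453, 3.104, 0.004]
contact_force: [-3.5, -4.0, 28.0]
grip_width: 0.0208
gripper_force: 22.2
```

```bash
python3 look.py r3
```

```text
tcp base-y mm [  2.4 -11.9] [-3.5 -4.  28. ] [-0.66  0.87  0.02] [ 0.005  0.002 -1.   ]
38 79 [ 0.6 15.6 40.3]
46 38 [-0.1  9.5 50.2]
54 33 [-0.5  8.1 58.3]
62 34 [ 0.3  6.3 65.7]
holder 226 [-27.3    1.64  36.59]
foot 14 22 [-0.6 17.  38.5]
foot 20 62 [-0.  24.3 36.9]
foot -24 1 [ -9.3 -17.8  49.8]
```

View pics/r3.png

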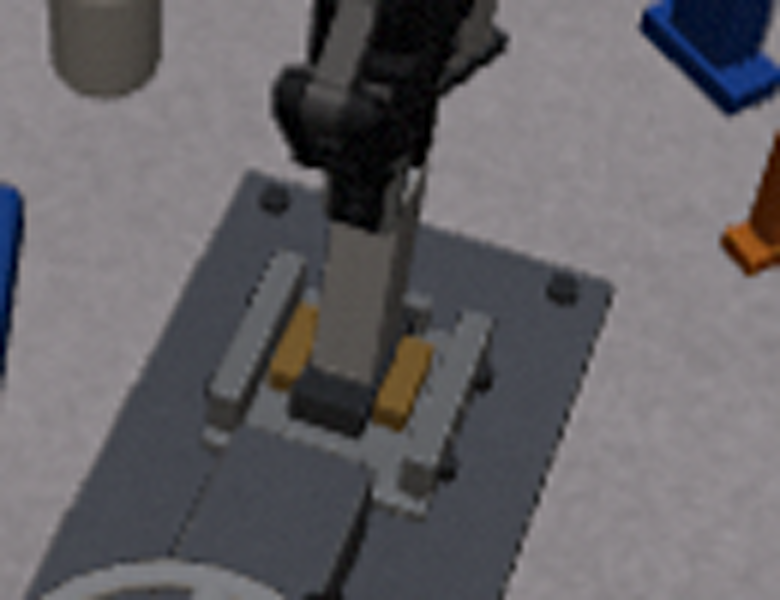

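The crop shows the die leaning right, with the fingers slipped up to its top at crop (370,190). Two things caused that: I over-leaned it against the rib, which jacked it upward, and the 20 N grip was too light. I'll open, recentre, go lower and grip harder, then use smaller leans.

>>> arm_command(plan="0 0 0 0;0 0 0 0;0 0 0 0;0 0.005 0 0;0 0.005 0 0;0 0.004 0.003 0;0 0 0.004 0;0 0 0.002 0;0 0 0 0;0 0 0 0", hand=-0.2)

```text
clock: 17.85
tcp_pos: [0.4949, -0.0024, 0.0851]
orientation: [0.461, 3.1, -0.001]
contact_force: [-12.3, -9.8, 60.5]
grip_width: 0.0512
gripper_force: 30.6
```

```bash
python3 look.py
```

```text
tcp base-y mm [ 4.9 -2.6] [-12.3  -9.8  60.5] [-3.8   3.19 -0.24] [ 0.007 -0.002 -1.   ]
38 91 [-0.1 14.8 41.1]
46 43 [-0.3  7.7 50.5]
54 31 [-0.8  5.  58.3]
62 25 [-2.3  3.8 64.6]
holder 219 [-27.62   5.11  36.42]
foot 14 9 [-0.1 16.  39.9]
foot 20 63 [-0.5 23.4 37.7]
foot -24 6 [ -8.2 -17.5  36.7]
```

A finger is pressing on the die's top, so I'm lifting clear now.

>>> arm_command(plan="0 0 -0.01 0;0 0 -0.012 0;0 0 -0.02 0;0 -0.012 0 0;0 0 0 0;0 0 0 0")

```text
clock: 18.65
tcp_pos: [0.487, -0.0101, 0.1209]
orientation: [-0.457, -3.107, 0.001]
contact_force: [-0.1, -0.1, 0.2]
grip_width: 0.0514
gripper_force: 0.0
```

```bash
cat >> look.py <<'E'
m=(abs(q[...,0])<14)&(abs(q[...,1])<45)&(q[...,2]>94)&(q[...,2]<118)
if m.any(): print("top",m.sum(),q[m].mean(0).round(1),q[m].min(0).round(1),q[m].max(0).round(1))
E
python3 look.py r4
```

```text
tcp base-y mm [ -0.5 -12.3] [-0.1 -0.1  0.2] [-0.   -0.   -0.01] [-0.001 -0.    -1.   ]
38 91 [-0.7 15.6 41.2]
46 36 [ 0.8  8.1 50.2]
54 36 [-0.4  6.1 58.2]
62 39 [-0.5  3.5 65.4]
holder 230 [-27.38   1.73  36.52]
foot 14 4 [ 2.3 19.4 42.3]
foot 20 64 [ 0.  23.1 38.4]
foot -24 5 [ -9.  -19.6  46.8]
top 77 [ -1.5 -12.7  98.6] [ -7.6 -36.2  94.4] [ 11.1  -3.4 104.5]
```

View pics/r4.png

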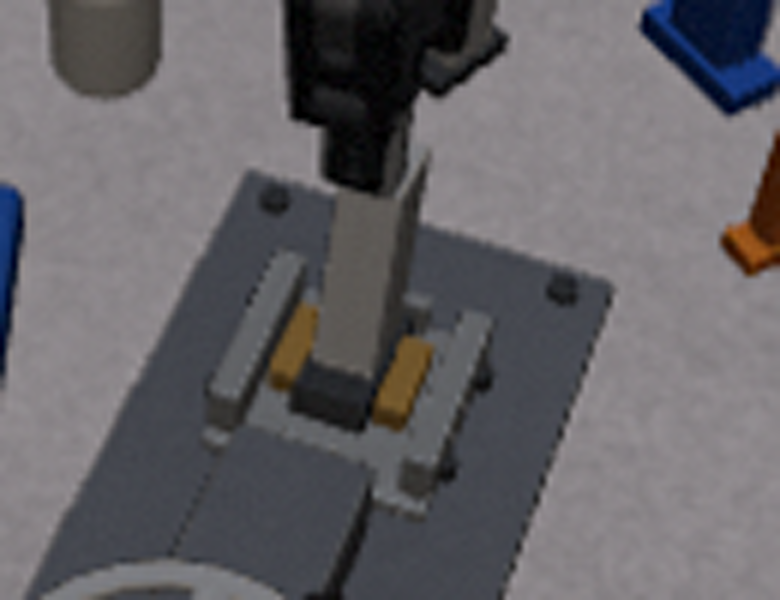

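The crop shows the die leaning about 0.2 rad right, with its top left edge at base y -3 mm and its handle centre near -14 mm. The fingers are clear above it. I'll go down around the leaning handle, wide open, then straighten it while closing.

>>> arm_command(plan="0 -0.003 0 0;0 0 0.005 0;0 0 0.01 0;0 0 0.015 0;0 0 0.01 0;0 0 0 0", hand=-0.5)

```text
clock: 19.45
tcp_pos: [0.4859, -0.013, 0.0805]
orientation: [-0.457, -3.106, 0.001]
contact_force: [-0.3, 0.8, 0.7]
grip_width: 0.0639
gripper_force: 0.0
```

>>> arm_command(plan="0 0.003 0 0;0 0.003 0 0;0 0.003 0 0;0 0.003 0 0;0 0.003 0 0;0 0 0 0;0 0 0 0", hand=1, grip_force=40)

```text
clock: 20.32
tcp_pos: [0.491, -0.0012, 0.0828]
orientation: [0.46, 3.107, -0.004]
contact_force: [-3.5, -8.6, 11.4]
grip_width: 0.0287
gripper_force: 40.7
```

```bash
python3 look.py
```

```text
tcp base-y mm [ 0.8 -2.5] [-3.5 -8.6 11.4] [-2.27  1.   -0.03] [ 0.    -0.002 -1.   ]
38 30 [-0.3 13.9 42.6]
46 25 [ 0.6 13.6 50.9]
54 30 [-0.3 13.2 58.7]
62 28 [-0.  13.3 66. ]
holder 227 [-27.24   1.35  36.56]
foot 14 38 [-0.6 16.6 35.3]
foot 20 58 [-0.5 25.1 34.1]
foot -24 3 [ -9.  -22.   34.4]
top 150 [ -4.1   9.4 105.9] [-10.5 -24.3  94.2] [ 11.7  26.5 117.9]
```

>>> arm_command(plan="0 0 -0.001 0;0 0 -0.001 0;0 0.004 -0.0002 0;0 0.004 -0.0003 0;0 0.004 -0.0003 0;0 0 0 0", grip_force=70)

```text
clock: 21.12
tcp_pos: [0.4923, 0.0065, 0.0842]
orientation: [-0.462, -3.104, 0.012]
contact_force: [-2.7, -17.9, 4.0]
grip_width: 0.028
gripper_force: 69.4
```

```bash
python3 look.py
```

```text
tcp base-y mm [-0.2  5.2] [ -2.7 -17.9   4. ] [-5.1   1.2   0.07] [-0.004 -0.007 -1.   ]
38 27 [-0.6 16.6 43.1]
46 24 [ 1.1 17.1 50.7]
54 21 [-0.5 17.5 58.1]
62 27 [-0.3 18.1 65.6]
holder 233 [-27.3    1.77  36.24]
foot 14 36 [ 0.5 16.6 33.9]
foot 20 39 [ 0.3 23.5 33.3]
foot -24 3 [ -9.  -20.6  34.7]
top 144 [ -5.   16.6 106.4] [-11.5 -16.3  94.1] [ 10.7  33.8 117.8]
```

>>> arm_command(plan="0 0.003 -0.0003 0;0 0.003 -0.0003 0;0 0 0 0")

```text
clock: 21.55
tcp_pos: [0.494, 0.0118, 0.085]
orientation: [-0.463, -3.104, 0.012]
contact_force: [-4.5, -19.5, 6.9]
grip_width: 0.0278
gripper_force: 70.4
```

```bash
python3 look.py
```

```text
tcp base-y mm [-0.1 10.7] [ -4.5 -19.5   6.9] [-5.34  1.35  0.03] [-0.004 -0.007 -1.   ]
38 21 [ 0.4 18.4 41.9]
46 23 [-1.5 19.4 50.6]
54 21 [-1.3 20.5 58.1]
62 27 [-0.9 21.5 66.6]
holder 218 [-27.57   2.74  36.4 ]
foot 14 62 [-0.3 19.1 38. ]
foot 20 43 [-1.  23.4 32.3]
foot -24 4 [ -8.1 -19.8  38.2]
top 139 [ -5.1  21.7 107. ] [-11.4 -10.3  95. ] [ 10.3  39.2 117.9]
```

>>> arm_command(plan="0 -0.005 -0.0002 0;0 -0.005 -0.0002 0;0 -0.005 -0.0002 0;0 -0.005 -0.0002 0;0 -0.005 -0.0002 0;0 -0.005 -0.0002 0;0 -0.005 -0.0001 0;0 0 0 0")

```text
clock: 22.6
tcp_pos: [0.4894, -0.0084, 0.0879]
orientation: [0.449, 3.105, 0.012]
contact_force: [1.7, 13.5, 2.8]
grip_width: 0.0273
gripper_force: 70.3
```

```bash
python3 look.py
```

```text
tcp base-y mm [  1.3 -10. ] [ 1.7 13.5  2.8] [ 3.93 -0.59  0.02] [ 0.006  0.007 -1.   ]
38 50 [-0.4 12.6 40.1]
46 30 [ 0.3 11.3 50. ]
54 32 [-0.1  9.9 57.7]
62 32 [-0.4  9.1 66. ]
holder 228 [-27.21   2.29  36.39]
foot 14 28 [-0.2 17.1 37.2]
foot 20 64 [ 0.4 24.2 34.9]
foot -24 3 [ -9.  -18.2  52.2]
top 124 [ -3.5   0.9 108.1] [-10.2 -29.7  94.1] [ 11.5  18.2 117.9]
```

Leans are now about ±0.13 with a small vertical load, so I'll continue two swings per call.

>>> arm_command(plan="0 0.0045 -0.0002 0;0 0.0045 -0.0002 0;0 0.0045 -0.0002 0;0 0.0045 -0.0002 0;0 0.0045 -0.0002 0;0 0.0045 -0.0002 0;0 0.005 -0.0002 0;0 0 0 0;0 -0.0045 -0.0002 0;0 -0.0045 -0.0002 0;0 -0.0045 -0.0002 0;0 -0.0045 -0.0002 0;0 -0.0045 -0.0002 0;0 -0.0045 -0.0002 0;0 -0.004 -0.0002 0;0 0 0 0")

```text
clock: 24.65
tcp_pos: [0.4912, -0.0115, 0.0931]
orientation: [0.452, 3.101, 0.007]
contact_force: [-7.8, 8.2, 61.5]
grip_width: 0.0037
gripper_force: 68.7
```

>>> arm_command(plan="0 0.004 -0.0003 0;0 0.004 -0.0003 0;0 0.004 -0.0003 0;0 0.004 -0.0003 0;0 0 0 0")

```text
clock: 25.28
tcp_pos: [0.496, 0.0026, 0.0947]
orientation: [0.454, 3.099, 0.006]
contact_force: [-3.0, -1.1, 32.1]
grip_width: 0.0002
gripper_force: 32.8
```

```bash
python3 look.py r5
```

```text
tcp base-y mm [4.5 2.5] [-3.  -1.1 32.1] [-0.21  0.77 -0.06] [ 0.009  0.002 -1.   ]
38 46 [-1.  12.6 40.4]
46 38 [-1.2 10.7 50.9]
54 34 [-1.   9.5 58.3]
62 35 [-0.6  8.1 65.6]
holder 228 [-27.38   1.46  36.39]
foot 14 27 [-0.5 16.1 37.6]
foot 20 64 [ 0.5 24.  35.2]
foot -24 1 [ -8.4 -19.5  32.2]
top 106 [ -1.2   2.8 106. ] [ -7.8 -23.6  94.1] [ 14.   16.5 118. ]
```

View pics/r5.png

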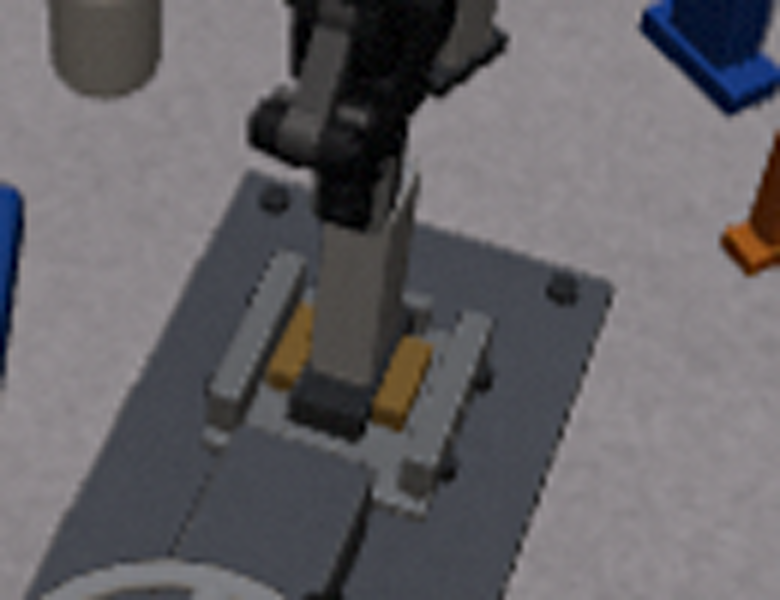

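The fingers slipped off the top again. With a grip across y, the two pads slip in opposite vertical directions as the die tilts, so they cannot carry it up. A grip across x lets the die pivot between the pads, so I'm lifting off, turning the tool 90° and regripping that way.

>>> arm_command(plan="0 0 -0.02 0;0 0 -0.025 0;0 0 0 10;0 0 0 10;0 0 0 10;0 0 0 10;0 0 0 10;0 0 0 10;0 0 0 10;0 0 0 10;0 0 0 10;0 0 0 0;0 0 0 0", hand=-0.2)

```text
clock: 26.95
tcp_pos: [0.4913, 0.002, 0.1356]
orientation: [-2.517, -1.88, -0.001]
contact_force: [0.0, -0.3, 0.2]
grip_width: 0.0512
gripper_force: 0.0
```

```bash
cat >> look.py <<'E'
    print("joints",s["joints"].round(2))
def tops():
    C=cam("wrist");p,d=eyes.grab_frame("wrist");P=cloud("wrist",d,C);w=np.concatenate([(P[...,:2]-O)@Rm,P[...,2:]],2)*1000
    m=(d>0)&(abs(w[...,0])<16)&(abs(w[...,1])<45)&(w[...,2]>92)&(w[...,2]<120);print("wristtop",m.sum(),np.median(w[m],0).round(1) if m.any() else "",w[m].min(0).round(1),w[m].max(0).round(1))
tops()
# line fit of left face, in base axes
m=(abs(q[...,0])<9)&(abs(q[...,1]-8)<14)&(q[...,2]>44)&(q[...,2]<80);c=np.polyfit(q[m][:,2],q[m][:,1],1);print("lean",c[0].round(3))
E
python3 look.py
python3 - <<'E'
import sys; sys.path.insert(0,'.')
from h import *
s=r.get_obs();print(s["joints"].round(2),R.from_rotvec(s["orientation"]).as_matrix().round(2))
E
```

```text
[-0.69  0.35  0.69  2.11 -0.31  0.79 -0.1 ] [[ 0.28  0.96  0.  ]
 [ 0.96 -0.28  0.  ]
 [ 0.    0.   -1.  ]]  File "look.py", line 20
    print("joints",s["joints"].round(2))
IndentationError: unexpected indent
```

```bash
sed -i '/print("joints"/d' look.py; python3 look.py
```

```text
tcp base-y mm [0.1 0.6] [ 0.  -0.3  0.2] [0.01 0.   0.08] [ 0.  0. -1.]
38 45 [ 0.5 12.5 39.8]
46 32 [ 0.5 10.9 49.3]
54 36 [-0.6  9.5 57. ]
62 33 [-1.4  8.1 66.2]
holder 229 [-27.35   2.76  36.62]
foot 14 28 [-0.7 17.3 37.6]
foot 20 59 [ 0.1 24.  34.7]
foot -24 3 [ -9.6 -20.8  31.4]
top 191 [  0.7  -6.9 100.9] [ -8.8 -25.8  94.1] [ 11.5   5.8 105.8]
wristtop 1483 [  1.9  -7.8 101.6] [ -8.1 -26.4  92. ] [ 11.9   4.8 105.3]
lean -0.167
```

>>> arm_command(plan="-0.0075 0.001 0 0;0 0 0.015 0;0 0 0.02 0;0 0 0.015 0;0 0 0.01 0;0 0 0 0")

```text
clock: 27.8
tcp_pos: [0.4894, -0.0062, 0.0746]
orientation: [-2.521, -1.874, 0.002]
contact_force: [-0.9, 0.5, 0.2]
grip_width: 0.0517
gripper_force: 0.0
```

>>> arm_command(plan="0 0 0 0;0 0 0 0;0 0 0 0;0 0 0 0;0 0 -0.001 0;0 0 0 0", hand=1, grip_force=60)

```text
clock: 28.55
tcp_pos: [0.4899, -0.0058, 0.0762]
orientation: [2.52, 1.875, 0.0]
contact_force: [2.0, 0.4, -5.1]
grip_width: 0.0184
gripper_force: 59.9
```

>>> arm_command(plan="0.004 0 -0.0002 0;0.004 0 -0.0002 0;0.004 0 -0.0002 0;0.004 0 -0.0002 0;0.004 0 -0.0002 0;0 0 0 0")

```text
clock: 29.3
tcp_pos: [0.4938, 0.0104, 0.0766]
orientation: [2.522, 1.872, -0.007]
contact_force: [-1.8, -7.6, -6.2]
grip_width: 0.0188
gripper_force: 58.8
```

```bash
sed -i 's/^tops()/#tops()/' look.py; python3 look.py | grep -v -e foot -e top; python3 look.py|grep "foot 20"
```

```text
tcp base-y mm [0.1 9.3] [-1.8 -7.6 -6.2] [-1.99  0.31 -0.09] [-0.003 -0.004 -1.   ]
38 20 [ 1.3 15.6 41.6]
46 27 [-0.3 15.9 48.9]
54 22 [ 0.9 16.2 58.5]
62 26 [-1.  16.5 65.6]
holder 223 [-27.56   2.93  36.46]
lean 0.038
foot 20 56 [-0.2 25.3 33.5]
```

>>> arm_command(plan="0 0 0 0;-0.004 0 -0.0003 0;-0.004 0 -0.0003 0;-0.004 0 -0.0002 0;-0.004 0 -0.0002 0;0 0 0 0", grip_force=110)

```text
clock: 30.15
tcp_pos: [0.4916, 0.0017, 0.0784]
orientation: [-2.516, -1.875, -0.005]
contact_force: [1.8, 9.4, -8.9]
grip_width: 0.0172
gripper_force: 109.6
```

```bash
python3 look.py z1 | grep -v -e "top"; python3 -c "
import sys;sys.path.insert(0,'.')
from h import *
p,d=eyes.grab_frame('wrist');cv2.imwrite('pics/w3.png',p[:,:,::-1])"
```

```text
tcp base-y mm [0.5 0.3] [ 1.8  9.4 -8.9] [ 2.42 -0.62 -0.34] [ 0.     0.004 -1.   ]
38 34 [-0.  13.7 41.4]
46 27 [-1.4 12.7 49.8]
54 32 [ 0.5 12.5 58. ]
62 27 [ 0.1 11.9 66.4]
holder 229 [-27.24   2.38  36.45]
foot 14 31 [-0.8 17.  37.4]
foot 20 62 [ 0.5 24.3 34.9]
foot -24 2 [ -9.5 -21.1  35.5]
lean -0.069
```

View pics/w3.png

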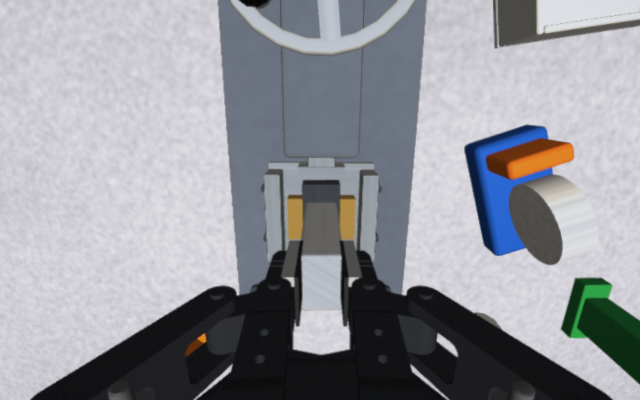

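The wrist view shows the die held between the pads, with its top at (322,280) visible for height checks. The rocking works here (lean +0.04 to -0.07), but with some sideways slip, so I'll command more sway.

>>> arm_command(plan="-0.004 0 -0.0002 0;-0.004 0 -0.0002 0;-0.003 0 -0.0002 0;0 0 0 0")

```text
clock: 30.75
tcp_pos: [0.4887, -0.0082, 0.0789]
orientation: [-2.516, -1.876, -0.006]
contact_force: [2.7, 10.9, -10.8]
grip_width: 0.0176
gripper_force: 109.0
```

```bash
cat > lk.py <<'E'
from h import *
s=r.get_obs();th=-.2957;Rm=np.array([[np.cos(th),-np.sin(th)],[np.sin(th),np.cos(th)]]);O=np.array([.491,.0015])
b=lambda P:np.concatenate([(P[...,:2]-O)@Rm,P[...,2:]],2)*1000
print("tcp",((s["tcp_pos"][:2]-O)@Rm*1000).round(1),(s["tcp_pos"][2]*1000).round(1),"F",s["contact_force"].round(1))
C=cam("wrist");p,d=eyes.grab_frame("wrist");w=b(cloud("wrist",d,C))
m=(d>0)&(abs(w[...,0])<7)&(abs(w[...,1])<45)&(w[...,2]>92)&(w[...,2]<125)
if m.sum()>50:
    t=w[m];c=np.polyfit(t[:,1],t[:,2],1);res=abs(np.polyval(c,t[:,1])-t[:,2])<1.5;t=t[res];c=np.polyfit(t[:,1],t[:,2],1)
    lo,hi=np.percentile(t[:,1],[1,99]);yc=(lo+hi)/2;zc=np.polyval(c,yc);print("top lean",-c[0].round(3),"y",lo.round(1),hi.round(1),"zc",zc.round(1))
p,d=eyes.grab_frame("side");q=b(cloud("side",d))
m=(abs(q[...,0])<9)&(abs(q[...,1]-14)<14)&(q[...,2]>44)&(q[...,2]<72);c=np.polyfit(q[m][:,2],q[m][:,1],1);c=np.polyfit(*q[m][abs(np.polyval(c,q[m][:,2])-q[m][:,1])<3][:,[2,1]].T,1)
L=c[0];print("face lean",L.round(3))
if 'zc' in dir(): print("rise by side lean", (zc-80*np.cos(L)-22).round(2))
m=(abs(abs(q[...,0])-31)<4)&(abs(q[...,1])<30)&(q[...,2]>30)&(q[...,2]<48);print("holder",np.median(q[m],0)[2].round(2))
E
python3 lk.py
```

```text
tcp [ 0.6 -9.9] 78.9 F [  2.7  10.9 -10.8]
top lean 0.014 y -25.2 1.8 zc 103.0
face lean -0.165
rise by side lean 2.05
holder 36.39
```

>>> arm_command(plan="0.004 0 -0.0001 0;0.004 0 -0.0002 0;0.004 0 -0.0002 0;0.004 0 -0.0002 0;0.004 0 -0.0002 0;0.004 0 -0.0002 0;0.004 0 -0.0001 0;0 0 0 0")

```text
clock: 31.85
tcp_pos: [0.4941, 0.0103, 0.0796]
orientation: [2.52, 1.872, -0.008]
contact_force: [-3.2, -9.4, -6.4]
grip_width: 0.0171
gripper_force: 107.7
```

```bash
python3 lk.py
```

```text
tcp [0.4 9.3] 79.6 F [-3.2 -9.4 -6.4]
top lean 0.109 y -10.7 17.7 zc 104.5
face lean 0.04
rise by side lean 2.57
holder 36.59
```

>>> arm_command(plan="0.004 0 -0.0002 0;0.004 0 -0.0002 0;0 0 0 0")

```text
clock: 32.33
tcp_pos: [0.4957, 0.0167, 0.0797]
orientation: [2.522, 1.869, -0.011]
contact_force: [-2.8, -12.4, -9.1]
grip_width: 0.0175
gripper_force: 108.1
```

```bash
python3 lk.py
```

```text
tcp [ 0.  15.9] 79.7 F [ -2.8 -12.4  -9.1]
top lean 0.149 y -5.0 23.2 zc 104.9
face lean 0.094
rise by side lean 3.25
holder 36.48
```

The die has risen about 3 mm with the holder still down. The grip across x works, so I'm continuing.

>>> arm_command(plan="-0.0045 0 -0.0001 0;-0.0045 0 -0.0002 0;-0.0045 0 -0.0002 0;-0.0045 0 -0.0002 0;-0.0045 0 -0.0002 0;-0.0045 0 -0.0002 0;-0.0045 0 -0.0002 0;-0.0045 0 -0.0002 0;0 0 0 0")

```text
clock: 33.55
tcp_pos: [0.489, -0.0084, 0.0825]
orientation: [-2.514, -1.879, -0.006]
contact_force: [1.5, 10.0, -7.9]
grip_width: 0.0172
gripper_force: 110.2
```

```bash
python3 lk.py
```

```text
tcp [  1.  -10.1] 82.5 F [ 1.5 10.  -7.9]
top lean 0.086 y -22.2 1.7 zc 105.6
face lean -0.154
rise by side lean 4.55
holder 36.54
```

>>> arm_command(plan="0.0045 0 -0.0001 0;0.0045 0 -0.0002 0;0.0045 0 -0.0002 0;0.0045 0 -0.0002 0;0.0045 0 -0.0002 0;0.0045 0 -0.0002 0;0.0045 0 -0.0002 0;0.0045 0 -0.0002 0;0 0 0 0")

```text
clock: 34.78
tcp_pos: [0.4966, 0.0182, 0.0828]
orientation: [2.52, 1.872, -0.008]
contact_force: [-1.9, -8.4, -9.7]
grip_width: 0.0174
gripper_force: 108.1
```

```bash
python3 lk.py
```

```text
tcp [ 0.5 17.6] 82.8 F [-1.9 -8.4 -9.7]
top lean 0.178 y -3.9 24.0 zc 107.0
face lean 0.101
rise by side lean 5.41
holder 36.43
```

>>> arm_command(plan="-0.0045 0 -0.0001 0;-0.0045 0 -0.0002 0;-0.0045 0 -0.0002 0;-0.0045 0 -0.0002 0;-0.0045 0 -0.0002 0;-0.0045 0 -0.0002 0;-0.0045 0 -0.0002 0;-0.0045 0 -0.0002 0;0 0 0 0;0.0045 0 -0.0001 0;0.0045 0 -0.0002 0;0.0045 0 -0.0002 0;0.0045 0 -0.0002 0;0.0045 0 -0.0002 0;0.0045 0 -0.0002 0;0.0045 0 -0.0002 0;0.0045 0 -0.0002 0;0 0 0 0")

```text
clock: 37.12
tcp_pos: [0.4964, 0.0178, 0.0858]
orientation: [2.523, 1.869, -0.008]
contact_force: [-2.5, -8.9, -9.2]
grip_width: 0.017
gripper_force: 108.0
```

```bash
python3 lk.py
```

```text
tcp [ 0.4 17.2] 85.8 F [-2.5 -8.9 -9.2]
top lean 0.208 y -3.5 23.8 zc 108.7
face lean 0.092
rise by side lean 7.01
holder 36.58
```

>>> arm_command(plan="-0.0045 0 -0.0001 0;-0.0045 0 -0.0002 0;-0.0045 0 -0.0002 0;-0.0045 0 -0.0002 0;-0.0045 0 -0.0002 0;-0.0045 0 -0.0002 0;-0.0045 0 -0.0002 0;-0.0045 0 -0.0002 0;0 0 0 0;0.0045 0 -0.0001 0;0.0045 0 -0.0002 0;0.0045 0 -0.0002 0;0.0045 0 -0.0002 0;0.0045 0 -0.0002 0;0.0045 0 -0.0002 0;0.0045 0 -0.0002 0;0.0045 0 -0.0002 0;0 0 0 0", grip_force=120)

```text
clock: 39.48
tcp_pos: [0.4965, 0.0183, 0.0888]
orientation: [2.522, 1.871, -0.008]
contact_force: [-2.9, -8.8, -9.4]
grip_width: 0.0163
gripper_force: 117.7
```

```bash
python3 lk.py
```

```text
tcp [ 0.4 17.6] 88.8 F [-2.9 -8.8 -9.4]
top lean 0.229 y -3.1 24.0 zc 110.4
face lean 0.089
rise by side lean 8.76
holder 36.56
```

>>> arm_command(plan="-0.0045 0 -0.0001 0;-0.0045 0 -0.0002 0;-0.0045 0 -0.0002 0;-0.0045 0 -0.0002 0;-0.0045 0 -0.0002 0;-0.0045 0 -0.0002 0;-0.0045 0 -0.0002 0;-0.0045 0 -0.0002 0;0 0 0 0")

```text
clock: 40.7
tcp_pos: [0.4898, -0.0077, 0.092]
orientation: [-2.514, -1.878, -0.009]
contact_force: [1.2, 13.0, -4.0]
grip_width: 0.017
gripper_force: 122.4
```

```bash
python3 lk.py
```

```text
tcp [ 1.5 -9.2] 92.0 F [ 1.2 13.  -4. ]
top lean 0.246 y -21.0 1.7 zc 110.8
face lean -0.391
rise by side lean 14.83
holder 36.49
```

```bash
sed -i 's/(q\[...,2\]>44)&(q\[...,2\]<72)/(q[...,2]>54)\&(q[...,2]<74)/' lk.py
cat >> lk.py <<'E'
for a in range(34,78,4):
    m=(abs(q[...,0])<8)&(abs(q[...,1]-16)<22)&(abs(q[...,2]-a)<2);print(a,m.sum(),np.percentile(q[m][:,1],[50,90]).round(1) if m.any() else "",end="|")
E
python3 lk.py
```

```text
tcp [ 1.5 -9.1] 92.0 F [ 0.2 11.9 -4. ]
top lean 0.236 y -21.9 1.6 zc 110.9
face lean -0.17
rise by side lean 10.06
holder 36.42
34 0 |38 7 [22.2 22.5]|42 17 [22.5 37.7]|46 24 [19.8 22.2]|50 49 [14.6 21. ]|54 14 [ 9.8 10.7]|58 12 [9.3 9.4]|62 18 [8.3 9.5]|66 12 [7.2 8.1]|70 17 [7.3 8.3]|74 12 [6.7 7.2]|
```

>>> arm_command(plan="0.0045 0 -0.0001 0;0.0045 0 -0.0002 0;0.0045 0 -0.0002 0;0.0045 0 -0.0002 0;0.0045 0 -0.0002 0;0.0045 0 -0.0002 0;0.0045 0 -0.0002 0;0.0045 0 -0.0002 0;0 0 0 0")

```text
clock: 42.02
tcp_pos: [0.4968, 0.0178, 0.0925]
orientation: [2.521, 1.871, -0.007]
contact_force: [-5.3, -9.2, 0.5]
grip_width: 0.0168
gripper_force: 120.2
```

```bash
python3 lk.py
```

```text
tcp [ 0.8 17.3] 92.5 F [-5.3 -9.2  0.5]
top lean 0.245 y 0.2 25.9 zc 112.5
face lean 0.008
rise by side lean 10.49
holder 36.48
34 0 |38 0 |42 11 [37.1 37.9]|46 59 [31.6 35.8]|50 12 [25.6 26.4]|54 12 [25.9 26.3]|58 14 [25.8 26.7]|62 9 [25.8 26.1]|66 12 [25.6 26.4]|70 12 [25.7 26.2]|74 14 [26.1 26.6]|
```

The die has risen about 12 mm and stands upright, shifted 11 mm left, so it is about free. I'm moving it back towards the centre with a little more rise, watching the vertical force.

>>> arm_command(plan="-0.0045 0 -0.0002 0;-0.0045 0 -0.0002 0;-0.0045 0 -0.0002 0;-0.0045 0 -0.0002 0;0 0 0 0")

```text
clock: 42.75
tcp_pos: [0.4932, 0.004, 0.0935]
orientation: [2.521, 1.874, 0.0]
contact_force: [-0.4, -0.8, -2.3]
grip_width: 0.0165
gripper_force: 118.5
```

```bash
python3 lk.py
```

```text
tcp [1.4 3. ] 93.5 F [-0.4 -0.8 -2.3]
top lean 0.261 y -14.8 10.6 zc 112.5
face lean -0.015
rise by side lean 10.49
holder 36.32
34 2 [22.  22.2]|38 10 [22.4 22.6]|42 17 [23.  37.5]|46 56 [17.4 22.4]|50 11 [11.1 13.5]|54 15 [10.8 11.8]|58 13 [11.4 11.8]|62 12 [11.1 11.8]|66 12 [11.2 11.9]|70 14 [11.  12.1]|74 11 [10.8 11.6]|
```

It is free: it moves with the tool, upright, and the force is only its weight. I'm centring it and lifting just clear.

>>> arm_command(plan="0.002 0 -0.0005 0;0.002 0 -0.001 0;0 0 -0.002 0;0 0 -0.003 0;0 0 -0.003 0;0 0 -0.002 0;0 0 0 0;0 0 0 0;0 0 0 0;0 0 0 0")

```text
clock: 44.1
tcp_pos: [0.4941, 0.0084, 0.1048]
orientation: [-2.521, -1.875, 0.0]
contact_force: [-1.2, -0.2, -4.0]
grip_width: 0.0165
gripper_force: 118.4
```

```bash
python3 lk.py
python3 - <<'E'
import sys; sys.path.insert(0,'.')
from h import *
s=r.get_obs();print(abs(s["qvel"]).max(),s["gripper_force"])
p,d=eyes.grab_frame("side");p0=np.load("side0.npz")["p"];df=cv2.absdiff(p,p0).max(2)>45
k,l,st,ce=cv2.connectedComponentsWithStats(df.astype(np.uint8))
for i in range(1,k):
    if st[i,4]>25: print(st[i],ce[i].round())
p,d=eyes.grab_frame("top");P=cloud("top",d);m=(abs(P[...,0]-.495)<.05)&(P[...,1]>.1)&(P[...,1]<.17)&(P[...,2]>.092)&(P[...,2]<.108);print("crank",P[m].mean(0))
E
```

```text
tcp [1.  7.5] 104.8 F [-1.2 -0.2 -4. ]
top lean 0.617 y -9.5 15.0 zc 118.3
face lean -0.398
rise by side lean 22.57
holder 36.43
34 0 |38 0 |42 4 [37.1 37.4]|46 3 [26.2 26.3]|50 12 [26.7 27.4]|54 15 [26.8 27.1]|58 56 [21.  26.1]|62 12 [15.4 16.2]|66 10 [15.8 16.5]|70 18 [15.6 16.2]|74 9 [15.5 15.9]|0.0021455264046744238 118.39056015014648
[327   2 102  11 441] [375.   8.]
[  321    16    97   187 10719] [370.  99.]
[306 259  17  19 122] [315. 268.]
[328 258  10  16  84] [332. 265.]
[346 260  14  13  92] [353. 265.]
[336 272  25  20 182] [351. 283.]
[336 283  10   6  32] [342. 285.]
[297 284  24  10 117] [308. 287.]
[328 287  22  23 183] [339. 298.]
[315 291  12  20 121] [320. 301.]
[307 298   8   9  43] [310. 302.]
crank [0.49655628 0.13243057 0.10057097]
```

The foot's underside is about 10 mm above the holder, and the die is upright and still. The holder is down, the crank is at its stop, and the bystanders haven't moved. I'm handing in.

```bash
python3 -c "
from bench import ticket
print(ticket.hand_in())"
```

```text
the job is handed in; nothing more can be done
None
```

Job handed in at about 44 s: the wheel is at its stop, the die was rocked free and is held upright about 10 mm above the seated holder, and the bystanders did not move; on the way the grip slipped off twice and a finger pressed on the die's top (about 60 N at the wrist, possibly over the 40 N limit), and no verdict came back.

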